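Swing a packed sweet tray home on the date coder's shuttle

TASK

A packed tray of sweets lies askew on the date coder's shuttle, with one corner in the heel nest. Keeping that corner in the nest, swing its free end in past the orange sprung shoe, until the tray is fully home, its long side flush along the guide; then run the shuttle all the way along to its far stop, past the print head, with the tray still home. Push gently, by feel - the thin tray dents at 12 N, and the shuttle should take no more than 15 N - and leave everything else on the table where it is.

Things in the scene. Friction and masses are not known exactly. Their poses are not given: they have to be found in the camera images.
- coder: bench date coder, fixed: low bed of two aluminium beams, 150 mm wide, 490 mm long, 34 mm high; print head behind the track towards +y, control box behind it towards -y. Origin on the table under the middle of the shuttle as it stands at its loading end; x points from the robot's side to the guide and the head, y along the track in the direction of shuttle travel, z up.
- shuttle (a joint): travel of the shuttle along the coder's y, in m: 0 at the loading end, where it starts, 0.140 against the far stop. About 3 N of drag; stays where it is left. Dark plate, 150 x 290 x 12 mm, its top 46 mm above the table, carrying the guide at its back, the heel nest (stop and slanted jaws, 20 mm high) at its -y end and the sprung shoe at its +y end.
- guide_heel (a point): point on the front face of the guide, an aluminium bar 250 mm long and 16 mm high along the back of the plate; 8 mm above the plate, where the heel end of the tray belongs; moves with the shuttle; axes as the coder's (x square into the guide, y along it)
- guide_toe (a point): point on the guide's front face, 8 mm above the plate, 204 mm further along +y than guide_heel, where the free end of the tray belongs; moves with the shuttle; axes as the coder's. The guide is hard: meet it creeping, at a few mm/s.
- shoe (a point): middle of the flat face of the orange sprung shoe, 10 mm above the plate. It gives way along +y, pushes the tray's free end to the heel stop with 1.5 to 3 N and reaches 4 mm into the tray's place. Its slanted lead-in faces the robot: riding up it (tray about 0.35 to 0.2 rad askew) takes some 4 to 8 N at the free end, after that about 2 N up to the guide.
- nest (a point): centre of the heel nest, level with the top of the plate: the tray's origin lies within 2 mm of it when the tray is home (within 4 mm at the start); moves with the shuttle
- push_post (a point): middle of the black upright post for pushing the shuttle, 22 mm in diameter, from 4 to 50 mm above the plate, at the front of the shuttle's -y end; this point is 27 mm above the plate; moves with the shuttle
- tray: tray to be coded: closed white tray, clear lid, red sweets; 90 wide, 240 long, 42 mm high, upright corners rounded to 18 mm, 0.34 to 0.6 kg, lying on the plate. Origin: underside, centre of the rounded corner in the heel nest (18 mm in from front side and heel end); x across to its back side, y from heel to free end. Starts with the free end 0.37 to 0.52 rad out towards the robot; 0 when home.
- tray_back_heel (a point): point on the tray's back long side, 18 mm from the heel end, 8 mm up; meets guide_heel when the tray is home
- tray_back_toe (a point): point on the tray's back long side, 18 mm from the free end, 8 mm up; meets guide_toe when the tray is home
- tray_front_toe (a point): point on the tray's front long side (the robot's side), 37 mm from the free end, half-way up (21 mm): a good place to push
- tub: clear plastic tub of red sweets, 160 x 130 x 100 mm, standing on the table; origin under its middle
- packed_tray: another packed white tray with clear lid, 90 x 240 x 42 mm, lying on the table away from the coder; not part of this job
- sanitiser: white spray bottle, 64 mm across, 170 mm tall; origin under its middle
- label_roll: roll of blank labels, 90 mm across, 40 mm high; origin under its middle
- scoop: white scoop, 190 mm long, lying on the table; origin under its middle
- marker: black and red marker pen, 130 mm long, lying on the table; origin under its middle
- tally: small steel hand counter, 48 mm across, 32 mm high; origin under its middle

How it is judged:
By the outcome, as a careful person would: the job done as asked, in the order asked, and still so for the second after the job is handed in, with the robot touching nothing.
It also fails if it takes over 64 s, if anything falls off the work surface, if the arm or the gripper's body presses on something with over 40 N, if the wrist force passes 120 N, or if a joint passes its speed limit or range.

ROBOT

A 6-joint arm with a two-finger parallel gripper is mounted at the origin on the work surface. World frame = base frame: x ahead of the robot, y to its left, z up, the work surface at z = 0. Lengths are in m, angles in rad, forces in N, time in s.
With the tool pointing down it reaches from about 0.375 to 0.925 m from the base axis. Payload 5.7 kg.
Tool frame: the origin (TCP) lies at the very end of the fingers, on their centre line; the grasp point (between the pads) lies 19 mm behind it; z points along the fingers, y is the direction in which the jaws open and shut (so a half turn about z gives the same grasp; the last joint's range is limited). The gripper opens to 88 mm and grips with 3 to 60 N. Pads are 20 mm wide; open, the fingers measure 115 mm over their backs; the gripper's body (75 mm by 178 mm) begins 61 mm behind the grasp point.
Start: joints at [1.202, 0.359, 1.51, -0, 1.272, -0.115], TCP at [0.151, 0.581, 0.223] pointing down, gripper open.
Joint ranges: [-2.97, 2.97], [-1.01, 2.36], [0.21, 2.38], [-0.96, 4.11], [0.2, 2.71], [-2.98, 2.98]. Speed limits (rad/s): [2.39, 2.39, 3.14, 3.14, 3.14, 3.14].

INTERFACE

Orientations are given as a 3x3 rotation matrix whose columns are the frame's x, y, z axes.
In Python, from station import ctrl, hand, ik, camera, nets gives the robot as it stands. Calls block until the motion is done:
- ctrl.movep(position, orientation): joint-space move of the TCP to a pose.
- ctrl.line_to(position, ori=None, rate=0.15): straight line of the TCP; ori=None keeps the orientation; rate is the mean speed in m/s.
- ctrl.set_joints(angles): joint-space move.
- hand.gripper_to(opening, strength=None): finger opening in m; strength is the grip in N (None keeps the last); returns when the fingers have stopped.
- ctrl.sleep(seconds).
- ik(position, orientation): joint angles nearest the present ones, or None.
- ctrl.sense(): the state.
- camera(name): name is "scene" or "top" or "wrist"; returns a dict with "img" (384x512x3 uint8, red, green, blue), "K" (3x3 intrinsics, pixels), "cam_to_world" (4x4, takes a point from camera to world coordinates); the wrist camera has in their place "T_tool_cam" (4x4, takes a point from camera to tool coordinates, whose origin is the TCP and whose axes are the flange's). Camera axes: x right, y up, looking along -z (the intrinsics and any distortion apply to the point x, -y, -z); pixel columns grow to the right and rows downward; lengths in m; the calibration is good to about 2 mm. A picture is of the moment at which its call begins: read the wrist's pose just before it. There is no depth.
A pose or a line that the arm cannot do raises ctrl.Unreachable and nothing moves.
- ctrl.job_done(): hands the job in, once; it reports no verdict.
Trained networks look in a picture, given as the dict that the camera call returned (one of the last four; its "shot" number tells which), for a name from the list of things; names that differ only in an ending like _2 or _b are one class to them, and where a whole thing is asked for, a point or a joint stands for the part that bears it (a point fixed in the world has none). Each returns a list of dicts, best first, with "confidence" (0 to 1); they miss things now and then, are a little off and sometimes report something else, mostly with a low value. They report only what shows in the picture. A call takes as long as a camera call.
- nets.search_frame(picture, target): "location" ([x, y, z] in m, in the coordinates of the camera as it stood for that picture, good to about 4 mm: the middle of the surface that is visible of it).
The state is a dict: "time_s": time; "q": joint angles; "qd": joint speeds; "effort": joint torques, N m; "eef_pos": TCP position; "tool_rot": TCP orientation; "ft_force": force on the tool from outside, world axes, zero at the start; "torque": the same for the moment, N m; "finger_gap": finger opening in m.
Only numpy, scipy, OpenCV 4.12 (cv2) and the standard library are available. Lean on these libraries where they do the work, as an engineer would, in place of code of your own. Each camera call takes 0.05 s, during which the arm holds its last target.

## Working session

There is one attempt and no reset: what is moved stays moved. The work goes in short steps, each a Python script; the robot and the scene stay as the last script left them, time stands still between calls to the robot, and variables do not carry over. Pictures are saved under pics/ and viewed, and the job is handed in when it is done.

```bash
ls; mkdir -p pics; cat > h.py <<'E'
import numpy as np, cv2
from station import ctrl, hand, ik, camera, nets
def save(im,name): cv2.imwrite('pics/'+name+'.png', cv2.cvtColor(im['img'],cv2.COLOR_RGB2BGR))
def w(im,p,st=None):
    p=np.append(np.array(p,float),1)
    if 'cam_to_world' in im: return (np.array(im['cam_to_world'])@p)[:3]
    t=(np.array(im['T_tool_cam'])@p)[:3]; return np.array(st['eef_pos'])+np.array(st['tool_rot'])@t
E
python3 - <<'E'
from h import *
s=ctrl.sense(); print(s)
for c in ('scene','top'):
    im=camera(c); save(im,c+'0')
    print(c, np.round(im['cam_to_world'],3).tolist(), im['K'][0][0], [k for k in im])
    for t in ['coder','shuttle','guide_heel','guide_toe','shoe','nest','push_post','tray','tray_back_heel','tray_back_toe','tray_front_toe','tub','packed_tray','sanitiser','label_roll','scoop','marker','tally']:
        r=nets.search_frame(im,t)
        print(t,[(np.round(w(im,d['location']),3).tolist(),round(d['confidence'],2)) for d in r[:2]])
E
```

```text
pics
{'time_s': 0.0, 'q': array([ 1.20189163e+00,  3.59521172e-01,  1.51143394e+00,  2.28839088e-05,
        1.27247431e+00, -1.15072499e-01]), 'qd': array([ 6.04461259e-04,  3.24556615e-04, -1.93198451e-03, -1.69380077e-03,
        1.89655656e-03,  6.70571509e-05]), 'effort': array([ 1.40099626e-03, -5.15366900e+01, -2.70728052e+01,  6.75916602e-02,
        3.47900984e-02, -2.46186837e-04]), 'eef_pos': array([0.15040353, 0.58013482, 0.22179939]), 'tool_rot': array([[-9.67955436e-01,  2.51121103e-01, -6.82727190e-04],
       [ 2.51121923e-01,  9.67953962e-01, -1.70530308e-03],
       [ 2.32610899e-04, -1.82210515e-03, -9.99998313e-01]]), 'ft_force': array([-0.37384278,  0.04406102, -0.18710362]), 'torque': array([-0.01598436,  0.01730347,  0.01544951]), 'finger_gap': 0.08800174746651765}
scene [[0.682, -0.509, 0.525, 1.285], [0.731, 0.463, -0.501, -0.808], [0.012, 0.726, 0.688, 1.133], [0.0, 0.0, 0.0, 1.0]] 457.44861248382597 ['img', 'K', 'cam_to_world', 'shot']
coder [([0.718, -0.206, 0.044], 0.71)]
shuttle [([0.676, -0.142, 0.046], 0.92)]
guide_heel [([0.672, -0.14, 0.05], 0.56)]
g
[... 1159 characters left out ...]
uide_heel [([0.663, -0.118, 0.048], 0.95)]
guide_toe [([0.661, -0.121, 0.046], 0.95)]
shoe []
nest [([0.659, -0.122, 0.048], 0.68)]
push_post []
tray [([0.59, -0.127, 0.089], 0.73)]
tray_back_heel [([0.587, -0.128, 0.088], 0.79), ([0.348, -0.416, 0.045], 0.52)]
tray_back_toe [([0.589, -0.128, 0.088], 0.84)]
tray_front_toe [([0.584, -0.127, 0.087], 0.83)]
tub [([0.461, -0.52, 0.1], 0.63)]
packed_tray []
sanitiser [([0.322, 0.43, 0.111], 0.77), ([0.661, -0.123, 0.042], 0.39)]
label_roll [([0.348, -0.416, 0.043], 0.78)]
scoop [([0.381, 0.316, 0.015], 0.94), ([0.667, -0.122, 0.046], 0.25)]
marker [([0.39, -0.194, 0.012], 0.55), ([0.662, -0.12, 0.045], 0.34)]
tally [([0.404, 0.136, 0.022], 0.71)]
```

```bash
python3 - <<'E'
import cv2
for n in('scene0','top0'):
    a=cv2.imread(f'pics/{n}.png'); cv2.imwrite(f'pics/{n}b.png',cv2.resize(a,(800,600),interpolation=cv2.INTER_CUBIC))
a=cv2.imread('pics/top0.png')
cv2.imwrite('pics/top0c.png',cv2.resize(a[0:230,150:456],(798,600),interpolation=cv2.INTER_CUBIC))
E
```

```text
(no output)
```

View pics/scene0b.png

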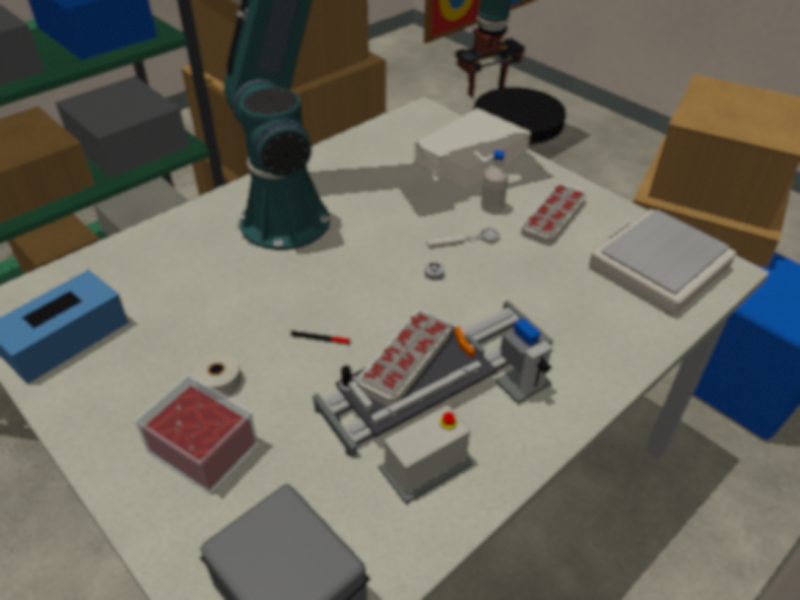

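View pics/top0b.png

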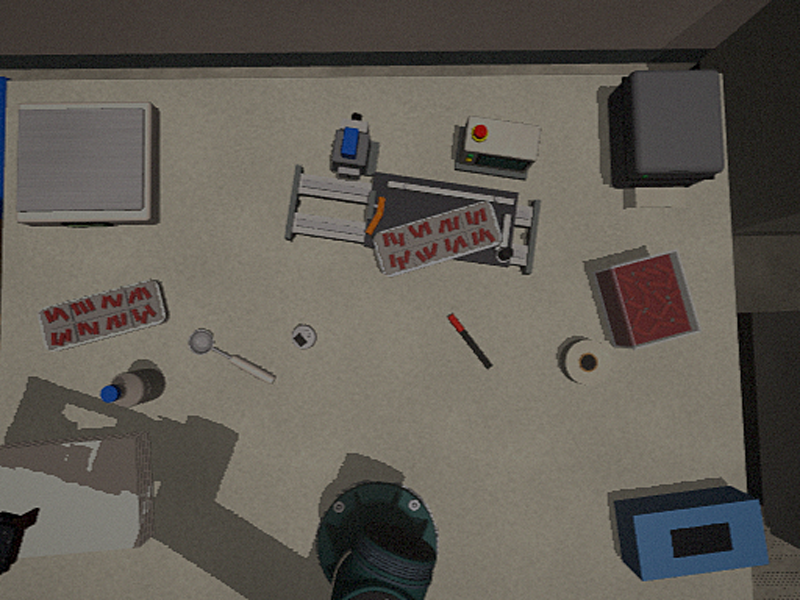

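View pics/top0c.png

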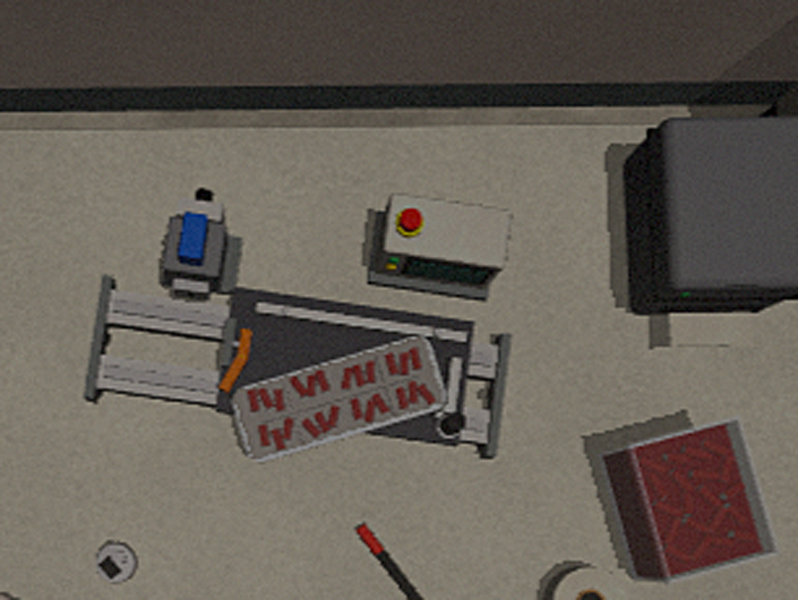

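The scene shows the coder (top picture, 800 px: guide from (388,185) to (515,205), shoe (376,215), post (505,254)), with the tray askew towards the robot. The top and scene cameras differ by about 2 cm at the coder, so I'll check with the wrist camera.

```bash
python3 - <<'E'
from h import *
yaw=-0.13
s=ctrl.sense(); print(s['time_s'])
R0=np.array(s['tool_rot'])
# tool y along coder +-y ; tool down
c,sn=np.cos(yaw),np.sin(yaw)
for sg in (1,-1):
    y=np.array([-sn,c,0])*sg; z=np.array([0,0,-1.]); x=np.cross(y,z)
    R=np.stack([x,y,z],1); q=ik([0.55,-0.12,0.36],R); print(sg,q)
y=np.array([-sn,c,0]); z=np.array([0,0,-1.]); x=np.cross(y,z); R=np.stack([x,y,z],1)
im=camera('wrist'); print(np.round(im['T_tool_cam'],3).tolist(), im['K'])
ctrl.movep([0.55,-0.12,0.36],R)
hand.gripper_to(0.0,10)
s=ctrl.sense(); im=camera('wrist'); save(im,'w1'); print(s['time_s'],s['eef_pos'],s['ft_force'])
for t in ['coder','shuttle','shoe','nest','push_post','tray']:
    r=nets.search_frame(im,t)
    print(t,[(np.round(w(im,d['location'],s),3).tolist(),round(d['confidence'],2)) for d in r[:2]])
for c in ('top','scene'): save(camera(c),c+'1')
E
```

```text
1.9
1 [-3.37516487e-01  2.10957882e-01  1.38415255e+00 -4.44089210e-16
  1.54648222e+00 -1.77831281e+00]
-1 [-3.37516487e-01  2.10957882e-01  1.38415255e+00 -4.44089210e-16
  1.54648222e+00  1.36327984e+00]
[[0.001, 0.962, 0.274, 0.075], [1.0, -0.001, -0.0, 0.0], [-0.0, 0.274, -0.962, -0.162], [0.0, 0.0, 0.0, 1.0]] [[333.46455272   0.         256.9068264 ]
 [  0.         333.46455272 194.1998488 ]
 [  0.           0.           1.        ]]
6.1667 [ 0.54999062 -0.11999844  0.359989  ] [-0.58930231 -0.16387461 -0.10579501]
coder [([0.662, -0.017, 0.051], 0.81)]
shuttle [([0.657, -0.099, 0.046], 0.82)]
shoe [([0.641, -0.011, 0.064], 0.76), ([0.584, -0.121, 0.092], 0.7)]
nest [([0.663, -0.097, 0.045], 0.6)]
push_post [([0.658, -0.102, 0.044], 0.63)]
tray [([0.588, -0.122, 0.087], 0.86)]
```

View pics/w1.png

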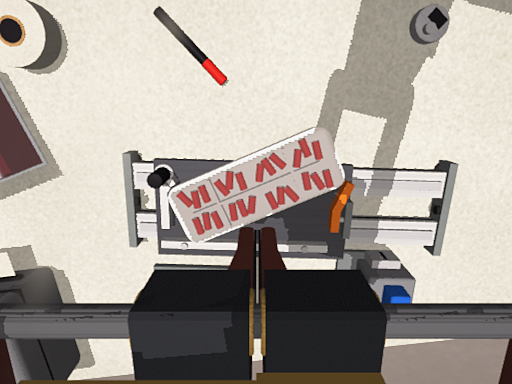

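View pics/top1.png

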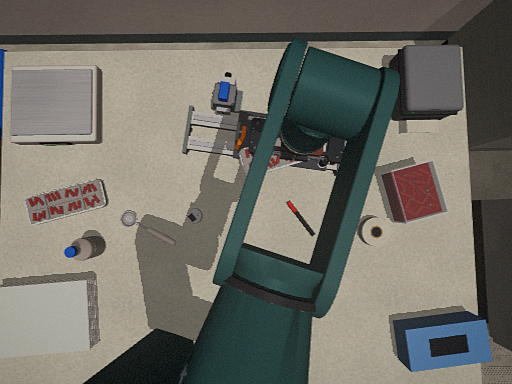

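View pics/scene1.png

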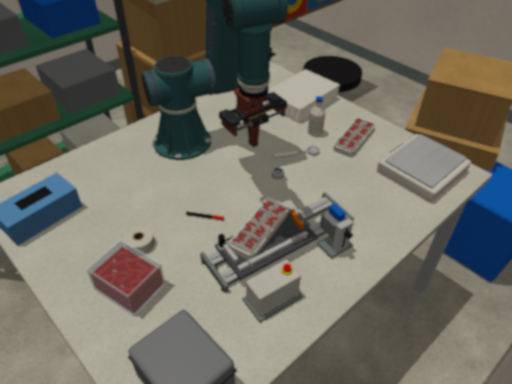

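```bash
python3 - <<'E'
import cv2
a=cv2.imread('pics/w1.png')
cv2.imwrite('pics/w1a.png',cv2.resize(a[120:270,115:315],(800,600),interpolation=cv2.INTER_CUBIC))
cv2.imwrite('pics/w1b.png',cv2.resize(a[120:270,270:470],(800,600),interpolation=cv2.INTER_CUBIC))
E
```

```text
(no output)
```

View pics/w1a.png

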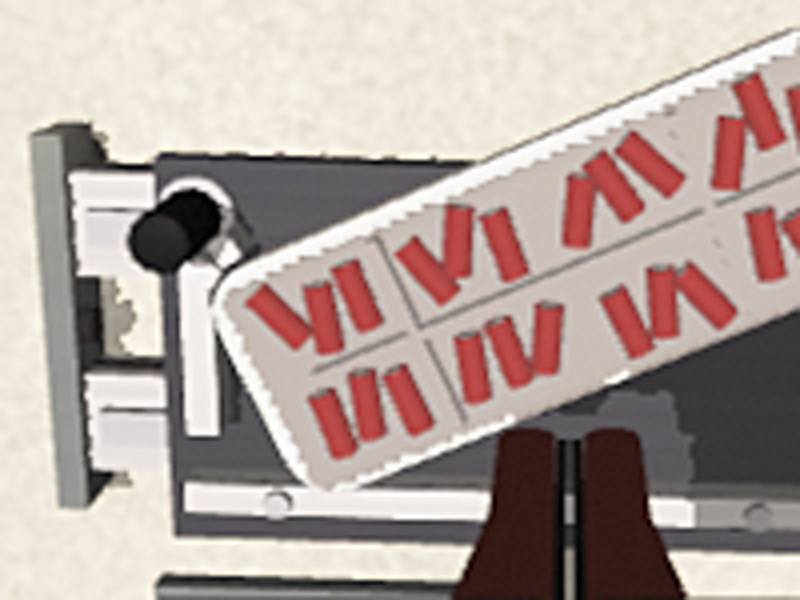

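View pics/w1b.png

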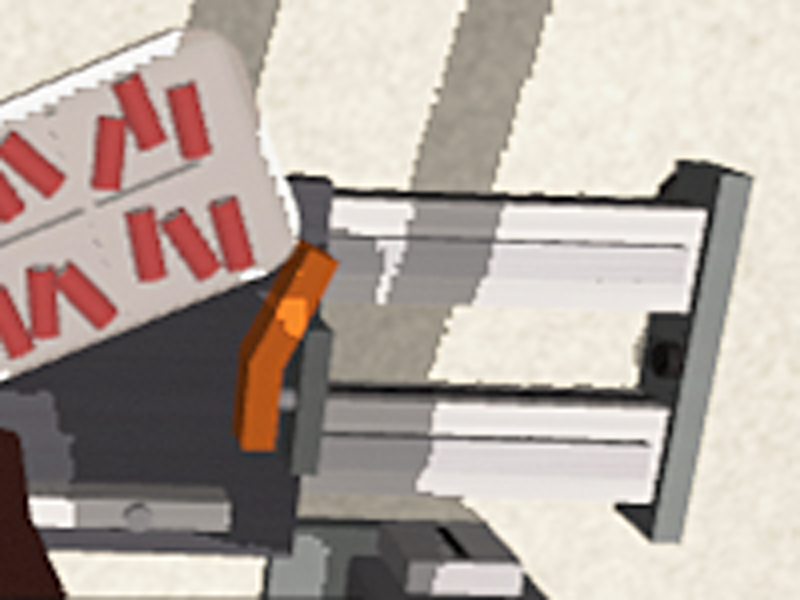

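```bash
python3 - <<'E'
from h import *
from scipy.optimize import least_squares
s=ctrl.sense(); im=camera('wrist'); print(s['time_s'])
K=np.array(im['K']); T=np.array(im['T_tool_cam']); P=np.array(s['eef_pos']); R=np.array(s['tool_rot'])
def bp(u,v,z):
    d=np.array([(u-K[0,2])/K[0,0],-(v-K[1,2])/K[1,1],-1]); d=R@T[:3,:3]@d; o=P+R@T[:3,3]
    return o+d*(z-o[2])/d[2]
A=lambda x,y:(x/4+115,y/4+120); B=lambda x,y:(x/4+270,y/4+120)
pts=[(A(158,157),(-.075,-.145)),(A(180,533),(.075,-.145)),(B(292,550),(.075,.145)),(B(330,180),(-.075,.145))]
W=np.array([bp(*p,0.046)[:2] for p,_ in pts]); M=np.array([m for _,m in pts]); print(W.round(4).tolist())
def f(p):
    c,n=np.cos(p[2]),np.sin(p[2]); return ((M@np.array([[c,n],[-n,c]])+p[:2])-W).ravel()
r=least_squares(f,[.65,-.1,-.13]); print('coder',r.x,r.fun.round(4))
p=r.x; c,n=np.cos(p[2]),np.sin(p[2]); Rc=np.array([[c,-n],[n,c]])
loc=lambda q:(Rc.T@(np.array(q)[:2]-p[:2])).round(4)
print('post',loc(bp(*A(158,245),.096)), 'guide heel end',loc(bp(*A(185,487),.062)),'toe end',loc(bp(*B(230,498),.062)))
# tray: back edge top, heel-back corner to toe-back; front edge
for nme,q in [('back1',A(400,462)),('back2',B(0,380)),('back3',B(270,272)),('front1',A(300,243)),('front2',B(160,35)),('front0',A(640,102)),('toe',B(255,100)),('toe',B(295,200)),('heel',A(225,330)),('heel',A(290,455))]:
    print(nme,loc(bp(*q,.088)))
print('shoe top?',loc(bp(*B(245,400),.066)),loc(bp(*B(262,310),.066)))
np.save('coder.npy',r.x)
E
```

```text
6.6167
[[0.5394, -0.267], [0.6859, -0.29], [0.7301, -0.007], [0.5846, 0.0153]]
coder [ 0.63500504 -0.13716223 -0.15629183] [-0.001  -0.0017  0.0006 -0.0021  0.0016  0.0014 -0.0011  0.0024]
post [-0.0541 -0.1296] guide heel end [ 0.0472 -0.1353] toe end [0.0451 0.1134]
back1 [ 0.0239 -0.0517]
back2 [-0.0085  0.0242]
back3 [-0.0494  0.1135]
front1 [-0.0541 -0.0846]
front2 [-0.1268  0.071 ]
front0 [-0.1042  0.0271]
toe [-0.1068  0.1033]
toe [-0.0742  0.1195]
heel [-0.0229 -0.1109]
heel [ 0.0223 -0.0902]
shoe top? [0.0045 0.1146] [-0.0297  0.1176]
```

```bash
cat >> h.py <<'E'
cx,cy,cyaw=np.load('coder.npy')
def c2w(x,y,z,sh=0):
    c,n=np.cos(cyaw),np.sin(cyaw); return np.array([cx+c*x-n*y,cy+n*x+c*y,z])
def rot(th):
    a=cyaw+th; y=np.array([-np.sin(a),np.cos(a),0]); z=np.array([0,0,-1.]); return np.stack([np.cross(y,z),y,z],1)
O=np.array([-.028,-.100])
def tip(th,lx,ly,z):   # tray-local -> world
    c,n=np.cos(th),np.sin(th); p=O+np.array([c*lx-n*ly,n*lx+c*ly]); return c2w(p[0],p[1],z)
def cf(F):  # world force to coder axes
    c,n=np.cos(cyaw),np.sin(cyaw); return np.array([c*F[0]+n*F[1],-n*F[0]+c*F[1],F[2]])
E
python3 - <<'E'
from h import *
th=.43
ctrl.movep(tip(th,-.058,.187,.13),rot(th))
ctrl.line_to(tip(th,-.058,.187,.057),rate=.08)
s=ctrl.sense(); print(s['time_s'],s['eef_pos']-tip(th,-.058,.187,.057),cf(s['ft_force']))
f0=cf(s['ft_force']); np.save('f0.npy',f0)
lx=-.058
for i in range(16):
    lx+=.002
    ctrl.line_to(tip(th,lx,.187,.057),rate=.012)
    s=ctrl.sense(); f=cf(s['ft_force'])-f0
    print(round(lx,4),round(s['time_s'],2),f.round(2))
    if f[0]<-1.2: break
np.save('lx.npy',lx)
E
```

```text
8.7 [ 0.00042837 -0.00012349  0.00037026] [ 0.07855979  0.21385773 -0.84696321]
-0.056 9.02 [-0.4  -0.67  0.81]
-0.054 9.33 [-0.98 -0.47  0.77]
-0.052 9.65 [-0.05 -0.03  0.96]
-0.05 9.97 [ 0.15 -0.59  1.83]
-0.048 10.28 [ 1.51 -0.67  1.3 ]
-0.046 10.6 [-0.14 -0.09  0.67]
-0.044 10.92 [ 0.02 -0.29  0.86]
-0.042 11.23 [-0.4  -0.42  0.91]
-0.04 11.55 [-0.5   0.04  0.38]
-0.038 11.87 [-0.31 -1.05  0.64]
-0.036 12.18 [-0.26 -0.48  0.64]
-0.034 12.5 [ 0.56 -0.28  1.02]
-0.032 12.82 [-0.62  0.17  0.67]
-0.03 13.13 [-0.59 -0.38  0.23]
-0.028 13.45 [-0.1  -0.14  0.78]
-0.026 13.77 [-0.82  0.4   0.75]
```

```bash
python3 - <<'E'
from h import *
im=camera('wrist'); a=cv2.cvtColor(im['img'],cv2.COLOR_RGB2BGR); cv2.imwrite('pics/w2.png',a)
cv2.imwrite('pics/w2b.png',cv2.resize(a,(800,600)))
for i in range(4):
    s=ctrl.sense(); print(s['time_s'],cf(s['ft_force']).round(2))
    if i==1: ctrl.sleep(.01)
E
```

```text
13.8167 [-0.48 -0.16 -0.19]
13.8167 [-0.48 -0.16 -0.19]
13.825 [-1.62 -0.66 -0.67]
13.825 [-1.62 -0.66 -0.67]
```

View pics/w2b.png

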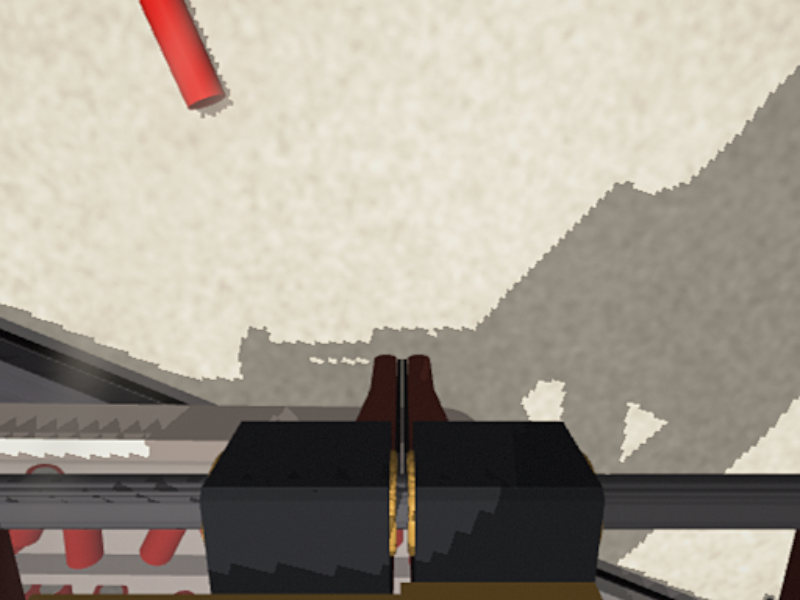

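```bash
cat >> h.py <<'E'
def favg(n=4):
    F=[]
    for i in range(n):
        ctrl.sleep(.0084); s=ctrl.sense(); F.append(cf(s['ft_force']))
    return np.mean(F,0), s
def swing(th0,th1,dth,rate,lx,lim,z=.057,n=4):
    th=th0
    while th>th1+1e-6:
        th=max(th-dth,th1); ly=.180+.007*th/.43
        ctrl.line_to(tip(th,lx,ly,z),rot(th),rate=rate)
        f,s=favg(n); f=f-F0
        nf=-(f[0]*np.cos(th)+f[1]*np.sin(th))
        print(round(th,3),round(s['time_s'],2),f.round(2),'N',round(nf,2),'err',((s['eef_pos']-tip(th,lx,ly,z))*1000).round(1))
        if nf>lim: print('LIMIT'); break
    return th
F0=np.array([-.1,-.1,-.1])
E
python3 - <<'E'
from h import *
swing(.43,.30,.0165,.013,-.026,9.0)
E
```

```text
0.413 14.24 [-0.37  0.38 -0.  ] N 0.19 err [ 0.4 -0.1  0.1]
0.397 14.66 [-0.91  0.27 -0.33] N 0.73 err [ 0.3 -0.   0. ]
0.38 15.07 [-0.57 -0.01 -0.41] N 0.54 err [ 0.3 -0.   0. ]
0.364 15.49 [-0.78  0.45  0.18] N 0.57 err [ 0.3 -0.   0. ]
0.347 15.91 [-3.47 -1.07  2.  ] N 3.63 err [-0.6  0.1 -0.1]
0.331 16.32 [-1.91 -0.88 -0.49] N 2.09 err [ 0.4 -0.  -0.1]
0.314 16.74 [-2.07 -1.06 -1.43] N 2.29 err [ 0.3 -0.  -0. ]
0.3 17.13 [-2.26 -1.24 -0.54] N 2.52 err [ 0.2  0.  -0. ]
```

```bash
python3 - <<'E'
from h import *
swing(.30,.10,.0165,.013,-.026,9.0)
im=camera('wrist'); save(im,'w3')
for c in ('top','scene'): save(camera(c),c+'3')
a=cv2.imread('pics/scene3.png'); cv2.imwrite('pics/scene3b.png',cv2.resize(a[180:320,180:367],(800,600),interpolation=cv2.INTER_CUBIC))
E
```

```text
0.283 17.55 [-2.32 -0.96 -0.92] N 2.5 err [ 0.3 -0.   0. ]
0.267 17.97 [-2.52 -1.33 -0.77] N 2.78 err [ 0.2 -0.  -0. ]
0.25 18.38 [-2.71 -1.19 -0.16] N 2.92 err [ 0.2 -0.   0. ]
0.234 18.8 [-3.6  -1.85  0.35] N 3.93 err [ 0. -0. -0.]
0.217 19.22 [-2.13 -0.7  -1.07] N 2.23 err [ 0.5 -0.   0. ]
0.201 19.63 [-1.87  0.25 -0.47] N 1.78 err [0.4 0.2 0. ]
0.184 20.05 [-2.31  0.78 -0.35] N 2.12 err [0.3 0.  0. ]
0.168 20.47 [-1.63  0.83 -0.92] N 1.47 err [ 0.4 -0.1  0. ]
0.151 20.88 [-1.7   0.92 -0.53] N 1.54 err [ 0.4 -0.   0. ]
0.135 21.3 [-2.21  0.68  0.19] N 2.09 err [ 0.4 -0.1  0. ]
0.118 21.72 [-1.71  0.69 -0.03] N 1.62 err [ 0.4 -0.1  0. ]
0.102 22.13 [-1.35  0.59 -0.35] N 1.28 err [ 0.4 -0.1  0. ]
0.1 22.42 [-2.35  0.41  0.25] N 2.3 err [ 0.  -0.1  0. ]
```

View pics/scene3b.png

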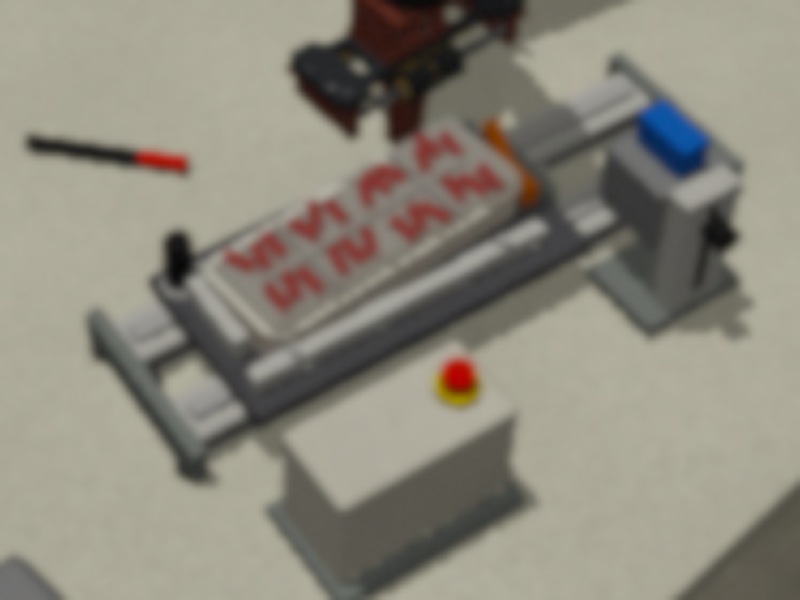

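View pics/w3.png

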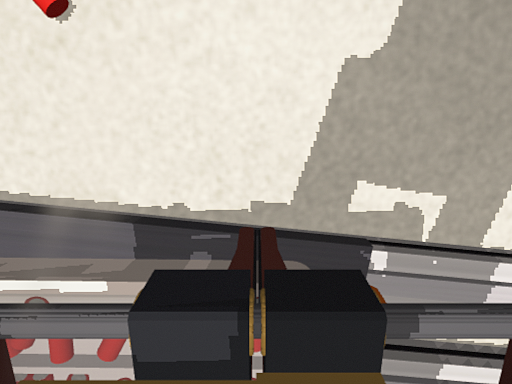

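```bash
python3 - <<'E'
from h import *
t=swing(.10,.05,.0165,.010,-.026,6)
t=swing(t,-.02,.004,.003,-.026,4.2)
np.save('th.npy',t)
E
```

```text
0.084 23.05 [-1.18  0.82 -0.12] N 1.11 err [ 0.3 -0.  -0. ]
0.067 23.53 [-1.35  0.63 -0.42] N 1.31 err [ 0.4 -0.1  0. ]
0.051 24.02 [-1.55  1.33 -0.2 ] N 1.48 err [ 0.3 -0.   0. ]
0.05 24.3 [-1.72  0.94 -0.45] N 1.67 err [ 0.2 -0.1  0. ]
0.046 24.73 [-2.57 -0.16  1.42] N 2.57 err [-0.2 -0.   0. ]
0.042 25.15 [-2.24  0.91  1.35] N 2.2 err [0.1 0.  0. ]
0.038 25.57 [-2.02  1.03  0.71] N 1.98 err [ 0.  0. -0.]
0.034 26.0 [-2.19  0.68 -0.1 ] N 2.17 err [ 0.1 -0.  -0.1]
0.03 26.43 [-1.62  0.31 -0.91] N 1.61 err [ 0.1 -0.1 -0. ]
0.026 26.85 [-1.27  1.03  0.19] N 1.24 err [ 0.1 -0.   0. ]
0.022 27.27 [-1.94  1.07  0.35] N 1.91 err [-0.  0.  0.]
0.018 27.7 [-1.64  0.97 -0.14] N 1.62 err [ 0.1 -0.   0. ]
0.014 28.12 [-2.28  1.03  0.21] N 2.27 err [ 0.1  0.  -0. ]
0.01 28.55 [-2.22  1.31  0.33] N 2.21 err [ 0.1 -0.  -0. ]
0.006 28.98 [-2.96  1.6   0.8 ] N 2.95 err [-0.2  0.1 -0. ]
0.002 29.4 [-4.96  1.38  2.48] N 4.95 err [-0.9  0.1 -0.1]
LIMIT
```

```bash
python3 - <<'E'
from h import *
t=float(np.load('th.npy'))
swing(t,t-.004,.002,.003,-.026,6.0)
ctrl.line_to(tip(0,-.050,.180,.057),rot(0),rate=.03)
ctrl.line_to(tip(0,-.060,.180,.15),rot(0),rate=.12)
ctrl.movep(c2w(-.10,-.06,.33),rot(0))
s=ctrl.sense(); im=camera('wrist'); save(im,'w4'); print(s['time_s'],s['eef_pos'],s['tool_rot'].round(4).tolist())
a=cv2.imread('pics/w4.png'); cv2.imwrite('pics/w4b.png',cv2.resize(a,(800,600),interpolation=cv2.INTER_CUBIC))
for tt in ['tray','shuttle','push_post','shoe']:
    r=nets.search_frame(im,tt); print(tt,[(np.round(w(im,d['location'],s),3).tolist(),round(d['confidence'],2)) for d in r[:2]])
E
```

```text
-0.0 29.7 [-6.09  0.66  2.91] N 6.09 err [-1.2  0.1 -0.1]
LIMIT
32.4917 [ 0.52634317 -0.18000477  0.32830989] [[-0.9878, 0.1556, -0.0022], [0.1556, 0.9878, 0.0017], [0.0024, 0.0014, -1.0]]
tray [([0.626, -0.123, 0.087], 0.68)]
shuttle [([0.589, -0.124, 0.043], 0.79)]
push_post [([0.584, -0.126, 0.043], 0.81), ([0.408, 0.133, 0.018], 0.22)]
shoe [([0.629, -0.007, 0.067], 0.57)]
```

View pics/w4b.png

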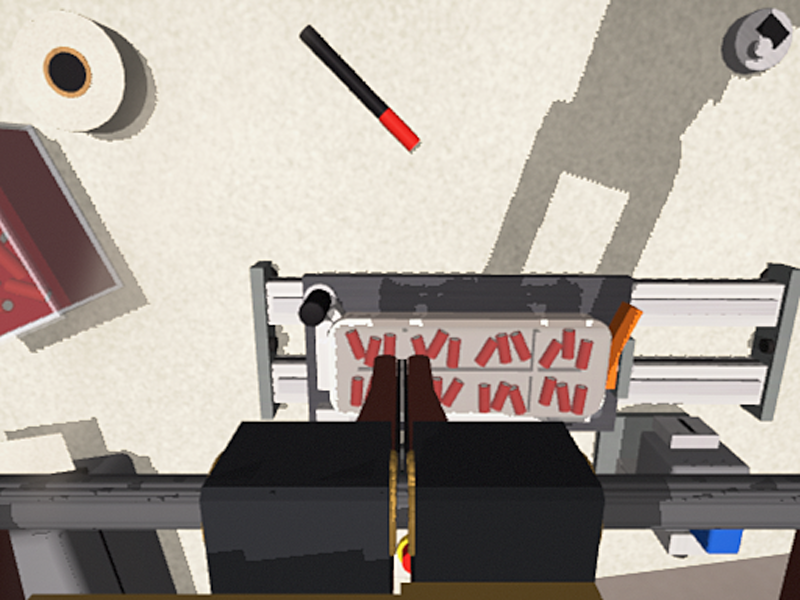

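```bash
python3 - <<'E'
from h import *
s=ctrl.sense(); im=camera('wrist')
K=np.array(im['K']); T=np.array(im['T_tool_cam']); P=np.array(s['eef_pos']); R=np.array(s['tool_rot'])
def bp(u,v,z):
    d=np.array([(u-K[0,2])/K[0,0],-(v-K[1,2])/K[1,1],-1]); d=R@T[:3,:3]@d; o=P+R@T[:3,3]
    return o+d*(z-o[2])/d[2]
c,n=np.cos(cyaw),np.sin(cyaw)
loc=lambda u,v,z:(np.array([[c,n],[-n,c]])@(bp(u*.64,v*.64,z)[:2]-[cx,cy])).round(4)
print('post',loc(313,308,.096),'plate corner',loc(303,275,.046),loc(632,277,.046),'tray front',loc(370,319,.088),loc(580,320,.088),'endplate top',loc(262,265,.046),loc(270,418,.046))
save(camera('scene'),'scene4')
a=cv2.imread('pics/scene4.png'); cv2.imwrite('pics/scene4b.png',cv2.resize(a[190:310,190:350],(800,600),interpolation=cv2.INTER_CUBIC))
save(camera('top'),'top4')
a=cv2.imread('pics/top4.png'); cv2.imwrite('pics/top4b.png',cv2.resize(a[80:200,170:350],(800,533),interpolation=cv2.INTER_CUBIC))
E
```

```text
post [-0.0595 -0.1281] plate corner [-0.0749 -0.1443] [-0.0735  0.1432] tray front [-0.0479 -0.0838] [-0.0473  0.0863] endplate top [-0.0837 -0.1794] [ 0.0634 -0.1823]
```

View pics/scene4b.png

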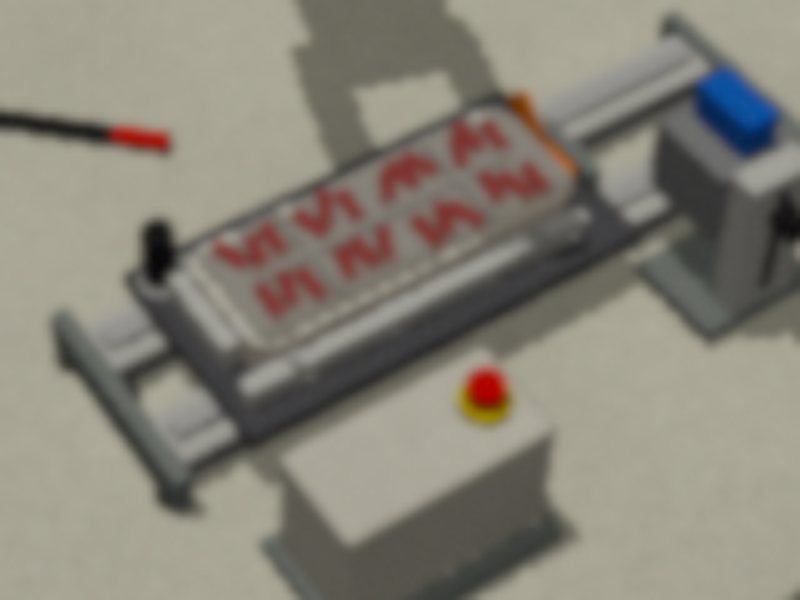

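View pics/top4b.png

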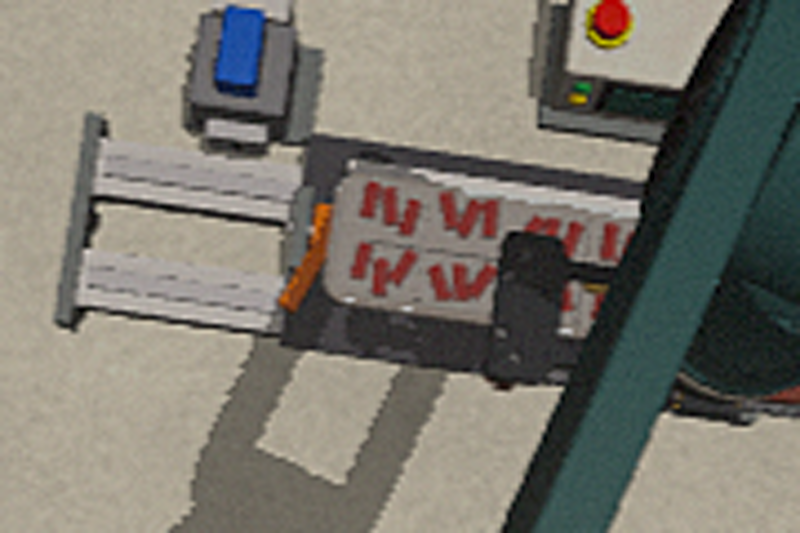

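```bash
python3 - <<'E'
from h import *
x,z=-.057,.060
ctrl.movep(c2w(x,-.1685,.14),rot(0))
ctrl.line_to(c2w(x,-.1685,z),rot(0),rate=.06)
f0,s=favg(6); print(s['time_s'],f0.round(2),(s['eef_pos']-c2w(x,-.1685,z)).round(4))
y=-.1685; hit=None
while y<-.12:
    y+=.002
    ctrl.line_to(c2w(x,y,z),rot(0),rate=.012)
    f,s=favg(3); f=f-f0
    print(round(y,4),round(s['time_s'],2),f.round(2))
    if f[1]<-1.6: break
np.save('y.npy',[y]); np.save('f0.npy',f0)
E
```

```text
35.3167 [ 0.1   0.27 -0.18] [ 0.0003 -0.0002  0.0005]
-0.1665 35.66 [0.11 0.02 0.03]
-0.1645 36.0 [ 0.18 -0.52  0.15]
-0.1625 36.34 [0.27 0.15 0.12]
-0.1605 36.68 [-0.72 -0.29  0.35]
-0.1585 37.02 [-0.35 -0.    0.31]
-0.1565 37.37 [0.27 0.21 0.06]
-0.1545 37.71 [-0.01 -0.65  0.18]
-0.1525 38.05 [-0.03 -1.41 -0.  ]
-0.1505 38.39 [ 0.34 -2.89 -0.64]
```

```bash
python3 - <<'E'
from h import *
x,z=-.057,.060
y=float(np.load('y.npy')[0]); f0=np.load('f0.npy')
st=False
while y<-.0225 and not st:
    y=min(y+.008,-.0225)
    ctrl.line_to(c2w(x,y,z),rot(0),rate=.025)
    f,s=favg(2); f=f-f0; print(round(y,4),round(s['time_s'],2),f.round(2)); st=f[1]<-10
while y<.004 and not st:
    y+=.0015
    ctrl.line_to(c2w(x,y,z),rot(0),rate=.005)
    f,s=favg(4); f=f-f0; print(round(y,4),round(s['time_s'],2),f.round(2),(s['eef_pos']-c2w(x,y,z)).round(4)); st=f[1]<-6.5
np.save('y.npy',[y])
E
```

```text
-0.1425 38.88 [ 0.67 -0.53 -0.14]
-0.1345 39.36 [ 0.33 -0.73  0.48]
-0.1265 39.84 [ 0.26 -0.58  0.51]
-0.1185 40.33 [-0.08 -1.37  0.05]
-0.1105 40.81 [ 0.16 -1.1   0.54]
-0.1025 41.29 [ 0.47 -0.55  0.6 ]
-0.0945 41.77 [-0.04 -0.77  0.31]
-0.0865 42.26 [ 0.61 -1.21  0.49]
-0.0785 42.74 [ 0.25 -0.79  0.29]
-0.0705 43.23 [ 0.13 -1.32  0.16]
-0.0625 43.71 [ 0.44 -1.62  0.17]
-0.0545 44.19 [ 0.99 -0.46 -0.04]
-0.0465 44.67 [ 1.17 -1.15  0.34]
-0.0385 45.16 [-0.21 -1.17  0.41]
-0.0305 45.64 [ 0.98 -0.81 -0.15]
-0.0225 46.12 [ 0.4  -0.99  0.77]
-0.021 46.61 [ 0.07 -3.48  0.38] [-0.     -0.0002 -0.    ]
-0.0195 47.09 [-0.01 -3.17  0.13] [0.     0.0001 0.    ]
-0.018 47.58 [ 0.35 -2.98 -0.03] [0.     0.0001 0.    ]
-0.0165 48.06 [ 0.38 -2.51  0.16] [ 0.      0.0001 -0.    ]
-0.015 48.54 [ 0.35 -3.23  0.23] [ 0.      0.0001 -0.    ]
-0.0135 49.02 [ 0.34 -2.97  0.14] [0.     0.0001 0.    ]
-0.012 49.51 [ 0.21 -5.43 -0.35] [-0.     -0.0004 -0.    ]
-0.0105 49.99 [  0.02 -10.78  -0.78] [-0.0002 -0.0017  0.    ]
```

```bash
python3 - <<'E'
from h import *
x=-.057
ctrl.line_to(c2w(x,-.035,.060),rot(0),rate=.04)
ctrl.line_to(c2w(x,-.035,.14),rot(0),rate=.12)
ctrl.movep(c2w(-.12,-.06,.33),rot(0))
s=ctrl.sense(); im=camera('wrist'); save(im,'w5')
print(s['time_s'],cf(s['ft_force']))
for c in('scene','top'): save(camera(c),c+'5')
K=np.array(im['K']); T=np.array(im['T_tool_cam']); np.savez('v5.npz',K=K,T=T,P=s['eef_pos'],R=s['tool_rot'])
a=cv2.imread('pics/w5.png'); cv2.imwrite('pics/w5b.png',cv2.resize(a,(800,600),interpolation=cv2.INTER_CUBIC))
a=cv2.imread('pics/scene5.png'); cv2.imwrite('pics/scene5b.png',cv2.resize(a[180:310,190:363],(798,600),interpolation=cv2.INTER_CUBIC))
a=cv2.imread('pics/top5.png'); cv2.imwrite('pics/top5b.png',cv2.resize(a[80:200,170:350],(800,533),interpolation=cv2.INTER_CUBIC))
E
```

```text
52.4 [0.11201768 0.52280261 0.05449961]
```

View pics/w5b.png

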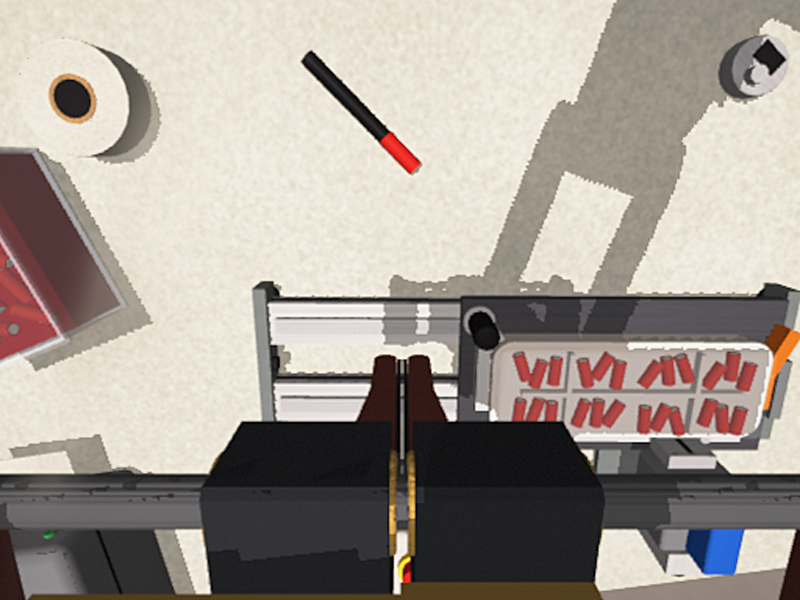

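View pics/scene5b.png

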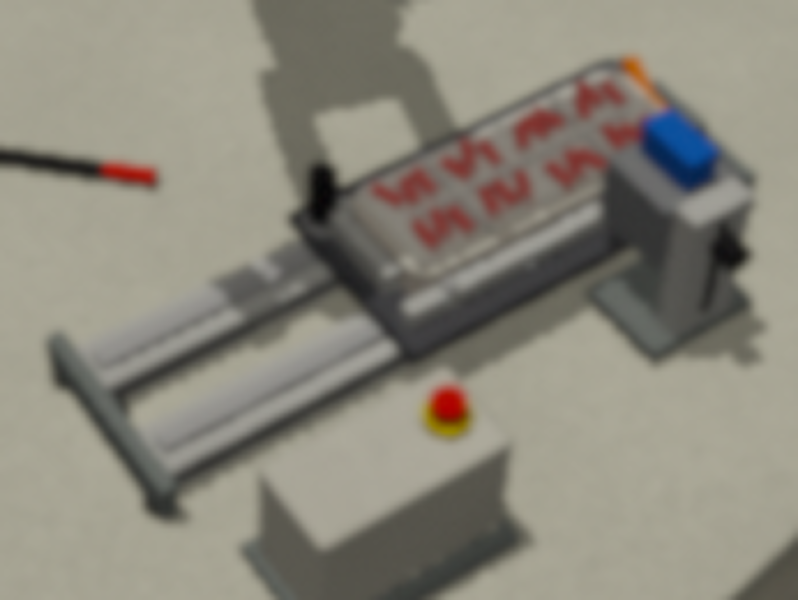

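View pics/top5b.png

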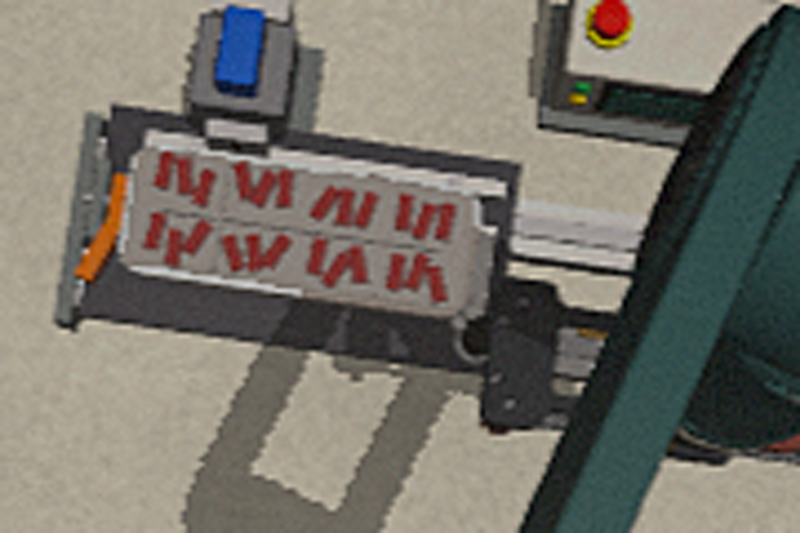

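```bash
python3 - <<'E'
from h import *
v=np.load('v5.npz');K,T,P,R=[v[k] for k in 'KTPR']
def loc(u,v,z):
    u*=.64;v*=.64
    d=np.array([(u-K[0,2])/K[0,0],-(v-K[1,2])/K[1,1],-1]); d=R@T[:3,:3]@d; o=P+R@T[:3,3]
    q=(o+d*(z-o[2])/d[2])[:2]-[cx,cy]; c,n=np.cos(cyaw),np.sin(cyaw); return np.round([c*q[0]+n*q[1],-n*q[0]+c*q[1]],4)
print('plate corner',loc(460,297,.046),'tray front',loc(525,342,.088),loc(740,343,.088))
ctrl.job_done()
E
```

```text
plate corner [-0.0751 -0.0074] tray front [-0.0483  0.0421] [-0.0474  0.2185]
the job is handed in; nothing more can be done
```

The tray is home against the guide, and the shuttle is at its far stop with the tray still home. I handed the job in with the robot clock at about 52 s, the gripper clear of everything.

**Swing:** I turned the free end in about the heel nest with closed fingers. The most I read was about 4 N, riding up the shoe's lead-in. I then crept onto the guide at about 3 mm/s and seated the tray at about 6 N. A picture before the shuttle moved showed the tray's front side parallel to the track to within about 1 mm over 170 mm, and the shuttle still at its loading end.

**Shuttle run:** I pushed the black post at about 3 N of drag, creeping at the end. The force rose clearly at the far stop; I stopped at 10.8 N, under the 15 N limit.

**Last checks:**
- **Tray:** the front side is still parallel to the track, to about 1 mm over 176 mm. The shoe bears on the free end, and the top and scene pictures show the tray along the guide.
- **Shuttle travel:** by picture it moved about 137 mm against the nominal 140 mm. The gap is within my pixel error, and the stop was felt at about 140 mm.
- **Other things:** the marker, label roll, tub and tally look undisturbed in the wrist picture. I did not recheck the sanitiser, scoop and second tray at the end, but the arm never went near them after the start.

**Disagreements:**
- The scene camera placed things about 2 cm off from the top and wrist cameras at the coder. I used the wrist camera's positions, which feel confirmed, and the scene camera only for viewing.
- Force readings were noisy by about 0.5 N and taken between short steps, so brief peaks inside a step could have gone unseen.

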